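# Free a jammed well block from the block shaker

## Robot

A 6-joint arm with a two-finger parallel gripper is mounted at the origin on a cart in front of the work surface, level with it; the furniture and walls round the work are solid. World frame = base frame: x ahead of the robot, y to its left, z up, the work surface at z = 0. Lengths are in m, angles in rad, forces in N, time in s.
With the tool pointing down it reaches from about 0.325 to 0.85 m from the base axis. Payload 4.4 kg.
Tool frame: the origin (TCP) lies midway between the tips of the shut fingers; the grasp point (between the pads) lies 19 mm behind it (arm.grasp_offset is the z of the grasp point in the tool frame, in m); z points along the fingers, y is the line along which they close (so a half turn about z gives the same grasp; the last joint's range is limited). The gripper opens to 94 mm and grips with 3 to 60 N. Pads are 16 mm wide; open, the fingers measure 119 mm over their backs; the gripper's body (75 mm by 177 mm) begins 78 mm behind the grasp point.
Start: joints at [1.143, 0.207, 1.542, -0, 1.393, -0.15], TCP at [0.157, 0.553, 0.205] pointing down, gripper open.
Joint ranges: [-2.73, 2.73], [-0.86, 2.22], [0.23, 2.46], [-1.11, 4.25], [0.08, 2.63], [-2.82, 2.82]. Speed limits (rad/s): [2.79, 2.79, 3.14, 3.14, 3.14, 3.14].

## Interface

Orientations are given as a rotation vector (axis times angle).
In Python, from cell import arm gives the robot as it stands.
- The arm moves only by the shell command python3 -m jog 'ROWS' [OPENING] [FORCE]. ROWS is a JSON object whose one key "steps" holds a list of rows, each a list of 4 numbers: the shift along the tool's x, y, z in units of 30 mm (1.0 is 30 mm), then the turn about the tool's z in units of 6 degrees (1.0 is 6 degrees). In form: {"steps": [[x, y, z, spin], ...]}. A call has 1 to 20 rows; each row shifts and turns the commanded pose from where the row before left it, along the tool's axes as they then stand; what a row does not reach is not made up. A row lasts 1/10 s, in which the tool goes at most 50 mm and 8.59 degrees, less where a joint would pass 70% of its speed; a pose out of reach is approached as far as the arm can. A call is refused whole if a number of a shift passes 1 or a number of a turn 1, either way. A call with a gripper value outside its range is refused whole. OPENING is the opening, from -1 (shut) to 1 (fully open), set as the call begins (- or left out, the last holds). The fingers move at their own pace and stop on an object; FORCE is the grip in N (left out, the last holds). Time passes only in rows, so rows that do not move let the fingers close. It gives the time, the measured TCP pose, the force, the opening and the grip force at its end, in the units of the state.
- arm.read_state(): the state, without advancing time (a new reading comes with each control period).
- arm.capture(name): name is "side" or "top" or "wrist"; returns the picture (384x512x3 uint8, blue, green, red); there is no depth.
- arm.get_calibration(name): a dict with "vertical_fov" (degrees; the focal length in pixels is half the picture's height over the tangent of half this angle, whatever the lens; pixels are square), "cx", "cy" (the principal point, pixels), "R" (3x3) and "t" (3): a world point X has camera coordinates R X + t. Camera axes: x right, y down, z forward; pixel columns grow to the right and rows downward; lengths in m; the calibration is good to about 2 mm. A picture is of the moment at which its call begins: read the wrist's pose just before it. get_calibration takes no time and is no camera call; for the wrist camera it gives the pose at the moment of the call.
- arm.hand_in(): hands the job in; it is judged then, once.
Trained networks look in the newest picture that a camera, given by its name, has taken for a name from the list of things; names that differ only in an ending like _2 or _b are one class to them, and where a whole thing is asked for, a point or a joint stands for the part that bears it (a point fixed in the world has none). Each returns a list of dicts, best first, with "score" (0 to 1); they miss things now and then, are a little off and sometimes report something else, mostly with a low value. They report only what shows in the picture. A call takes as long as a camera call.
- arm.search_frame(camera, thing): "rect" ([centre column, centre row, width, height] in pixels, round what is visible of it).
The state is a dict: "time": time; "q": joint angles; "dq": joint speeds; "joint_efforts": joint torques, N m; "tcp_pos": TCP position; "tool_rot": TCP orientation; "force": force on the tool from outside, world axes, zero at the start; "moment": the same for the moment, N m; "gripper_width": finger opening in m; "grip_force": force on a finger pad.
Only numpy, scipy, OpenCV 4.12 (cv2) and the standard library are available. Lean on these libraries where they do the work, as an engineer would, in place of code of your own. Each camera call takes 0.05 s, during which the arm holds its last target. There are 200 camera calls.

## Task

The aluminium well block has crept tight under the hooks of the block shaker and will not lift. Take the wooden tapping block and knock the well block to the right along the deck with it (the gripper must not pull or push it while it is hooked) until its foot tabs are clear of all the hooks, lay the tapping block flat on the bench again, as it lay before, then lift the well block out and set it flat in the empty grey storage tray. Leave the other things on the bench where they are.

Things in the scene. Friction and masses are not known exactly. Their poses are not given: they have to be found in the camera images.
- shaker: Low white laboratory shaker, fixed to the bench, 130 (x) x 190 (y) x 60 (z) mm, dark display and dial on its front (-x) face. Origin: centre of its underside; x points to its back, y to its left end. Its top is a flat aluminium deck 60 mm above the bench, with nothing higher than 13 mm on it but the well block.
- hooks (a point): Point on the middle line of the deck (shaker x = 0, z = 60 mm) midway between the hooks. Along the front and back of the deck, x = +-40 to 47 mm, runs a low steel rail with two hooks, 14 mm long in y, centred 32 mm to either side of this point. Hooks are 13 mm high; their lips reach in to x = +-31 mm, 8 mm above the deck. The rails are sprung down and rise at most 3 mm.
- stop (a point): Middle of the near face of a steel stop bar 60 mm wide and 10 mm high across the right end (-y) of the deck, at deck height: the well block's right end meets it when pushed all the way. The left end of the deck is open but for two pins 6 mm high, 1 to 4 mm beyond the well block's end.
- well_block: Plain aluminium block with 18 tube wells in its top, 56 (x) x 110 (y) x 48 (z) mm, 0.5 to 0.72 kg, smooth upright sides. Origin: centre of its underside; y along its length. Foot tabs 8 mm high, 14 mm long in y, stand out 10 mm from its long sides at y = +-32 mm. It starts parallel to the shaker, origin within 2 mm of point hooks, tabs under the hooks, with 2 mm play in x.
- well_top (a point): Centre of the well block's top face, 48 mm above its underside. Hooked, the block cannot be lifted and takes about 13 to 20 N to slide. Its tabs are clear of all hooks once it has slid 14 to 16 mm to the right (the shaker's -y); it meets the stop after about 24 mm. Between these it lifts straight up.
- tapping_block: Beech tapping block with a black rubber pad on each end, 100 (x) x 44 (y) x 44 (z) mm, 0.13 kg, lying loose on the bench to the left. Origin: centre of its underside; x along its length.
- storage_tray: Loose, empty, shallow grey plastic tray, 100 (x) x 138 (y) x 16 (z) mm with 4 mm walls and a 4 mm floor, a small lug on each short end; inside 92 x 130 mm. Origin: centre of its underside; y along its length. It stands behind the shaker, 0.35 kg.
- screw_tub: Bystander: white tub with black screw lid, 35 mm across, 52 mm high. Origin: centre of its underside.
- red_pen: Bystander: red pen, 145 mm long, lying flat. Origin: its middle.
- microscope_1: Obstacle, fixed: grey-white microscope straight ahead of the robot, at x 0.30 to 0.62, y -0.16 to 0.04 m, 390 mm high; all the work lies to the left of it. A second one behind it fills x 0.60 to 0.91, y -0.06 to 0.12 m, 500 mm high, and a third, black, x 0.35 to 0.56, y 0.51 to 0.67, 340 mm high. Swing over from the right only with the arm drawn in and the hand raised above 0.45 m.

How it is judged:
On the way, in this order (a step that is already met when the one before it is completed fails the run):
1. the tapping block is picked up off the bench (height (world z) of tapping_block above 0.04 m and contact force between the fingers and tapping_block above 1 N), for 0.1 s.
2. the held tapping block strikes the well block while its tabs are still under the hooks (contact force between tapping_block and well_block above 3 N and contact force between the fingers and tapping_block above 1 N and y of well_block in the frame of shaker above 0 m), for 0.02 s.
3. the well block has slid clear of the hooks, still standing on the deck (y of well_block in the frame of shaker below -0.002 m and z of well_block in the frame of shaker below 0.064 m and angle between well_block's own z axis and vertical below 0.06 rad), for 0.1 s.
4. the tapping block is back on the bench and let go (height (world z) of tapping_block below 0.005 m and angle between tapping_block's own z axis and vertical below 0.05 rad and contact force between the fingers and tapping_block below 0.2 N and linear speed of tapping_block below 0.02 m/s), for 0.1 s.
5. the well block is lifted out of the shaker, upright (z of well_block in the frame of shaker above 0.08 m and angle between well_block's own z axis and vertical below 0.3 rad and contact force between the fingers and well_block above 1 N), for 0.1 s.
At the end, for the whole second after the job is handed in: The well block stands upright, at rest and flat on the floor of the storage tray, inside its walls (origin within 11.5 mm across and 12.5 mm along of the tray's middle); the tray stands flat on the bench; the tapping block lies flat, the same side up, and still on the bench, let go (x of well_block in the frame of storage_tray between -0.0115 and 0.0115 m and y of well_block in the frame of storage_tray between -0.0125 and 0.0125 m and z of well_block in the frame of storage_tray between 0.002 and 0.007 m and angle between each of well_block, storage_tray, tapping_block's own z axis and vertical below 0.05 rad and linear speed of each of well_block, tapping_block below 0.02 m/s and height (world z) of each of storage_tray, tapping_block below 0.005 m); the robot touches nothing.
It fails at once if the gripper pushes or pulls the well block while its tabs are still under the hooks (contact force between the fingers and well_block above 2 N and y of well_block in the frame of shaker above 0 m and z of well_block in the frame of shaker below 0.07 m and horizontal distance between well_block and shaker below 0.03 m).
It fails at once if the screw tub or the red pen is moved by more than 30 mm (distance of any of screw_tub, red_pen from where it was at the start of the episode above 0.03 m).
It also fails if it takes over 72 s, if anything falls off the work surface, if the arm or the gripper's body presses on something with over 40 N, if the wrist force passes 120 N, or if a joint passes its speed limit or range.

## Working session

There is one attempt and no reset: what is moved stays moved. The work goes in short steps, Python scripts to look and compute and a shell command to move; the robot and the scene stay as the last step left them, time stands still between calls to the robot, and variables do not carry over. Pictures are saved under pics/ and viewed, at most 10 in all, crops included, and the job is handed in when it is done.

```bash
mkdir -p pics; cat > h.py <<'E'
import numpy as np, cv2, json
from cell import arm
from scipy.spatial.transform import Rotation as Rn
def K(n):
    c=arm.get_calibration(n); f=192/np.tan(np.radians(c["vertical_fov"])/2)
    return c,f,np.array(c["R"]),np.array(c["t"])
def ray(n,u,v,z,cal=None):
    c,f,R,t=cal or K(n)
    d=R.T@np.array([(u-c["cx"])/f,(v-c["cy"])/f,1]); o=-R.T@t
    return o+d*(z-o[2])/d[2]
def proj(n,X,cal=None):
    c,f,R,t=cal or K(n); p=R@np.array(X)+t
    return np.array([c["cx"]+f*p[0]/p[2],c["cy"]+f*p[1]/p[2]])
E
python3 - <<'E'
from h import *
a=arm.capture("top"); b=arm.capture("side"); w=arm.capture("wrist")
cv2.imwrite("pics/top.png",cv2.resize(a,(800,600)));cv2.imwrite("pics/sw.png",cv2.resize(np.hstack([b,w]),(800,300)))
np.save("top.npy",a)
for n in("top","side"):
    c,f,R,t=K(n);print(n,f,c["cx"],c["cy"],(-R.T@t).round(3))
zs=dict(shaker=.06,well_block=.108,tapping_block=.044,storage_tray=.016,screw_tub=.05,red_pen=.005)
for k,z in zs.items():
    for d in arm.search_frame("top",k)[:2]:
        print(k,round(d["score"],2),np.round(d["rect"]),ray("top",*d["rect"][:2],z).round(3))
s=arm.read_state();print(s["time"],s["tcp_pos"],s["tool_rot"],arm.grasp_offset,Rn.from_rotvec(s["tool_rot"]).as_matrix().round(3))
E
```

```text
top 467.09101844052265 251.3075605667043 197.9202115537154 [0.327 0.183 1.07 ]
side 460.93691748074826 262.2177763438455 190.91348995921481 [0.496 1.146 0.549]
shaker 0.58 [257. 232.  96.  78.] [0.457 0.172 0.06 ]
well_block 0.78 [251. 227.  58.  40.] [0.461 0.186 0.108]
tapping_block 0.69 [157. 184.  29.  47.] [0.569 0.398 0.044]
storage_tray 0.68 [225. 161.  70.  47.] [0.629 0.247 0.016]
screw_tub 0.51 [296. 182.  13.  23.] [0.57  0.085 0.05 ]
red_pen 0.79 [154. 262.  57.  34.] [0.397 0.407 0.005]
0.45 [0.15713255 0.55305439 0.20535247] [-4.33407626e-01 -3.11149504e+00  2.96398282e-04] -0.0188 [[-0.962  0.273 -0.   ]
 [ 0.273  0.962 -0.   ]
 [ 0.    -0.    -1.   ]]
```

View pics/top.png

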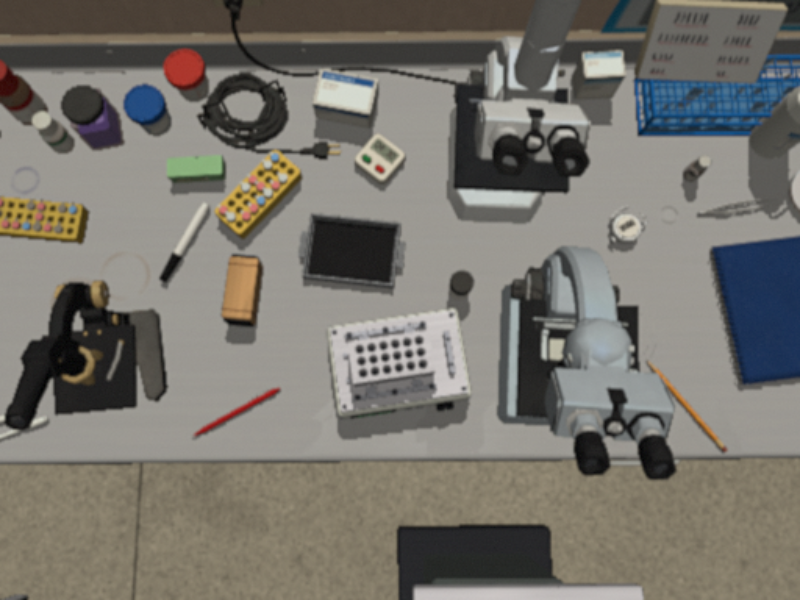

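View pics/sw.png

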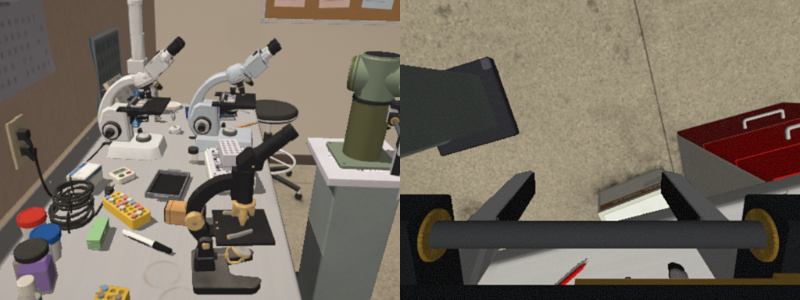

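The top view (800x600 px) shows the tapping block at (241,290), the tray at (351,250), the shaker with the well block at (398,362), the tub at (461,283) and the pen at (237,412). Next I'll crop it for the precise yaws.

```bash
python3 - <<'E'
from h import *
a=np.load("top.npy")
cv2.imwrite("pics/crop.png",cv2.resize(a[130:280,135:315],None,fx=4,fy=4,interpolation=cv2.INTER_CUBIC))
hsv=cv2.cvtColor(a,cv2.COLOR_BGR2HSV)
m=np.zeros(a.shape[:2],np.uint8);m[150:220,135:180]=1
m&=((hsv[...,0]>5)&(hsv[...,0]<25)&(hsv[...,1]>90)).astype(np.uint8)
p=np.argwhere(m)[:,::-1].astype(np.float32)
r=cv2.minAreaRect(p);print(len(p),r)
for c in cv2.boxPoints(r): print(c.round(1),ray("top",*c,.044).round(3),ray("top",*c,0).round(3))
E
```

```text
880 ((155.62998962402344, 178.08999633789062), (21.637470245361328, 56.002864837646484), 8.130102157592773)
[141.  204.3] [0.523 0.432 0.044] [0.532 0.442 0.   ]
[148.9 148.8] [0.652 0.419 0.044] [ 0.666  0.429 -0.   ]
[170.3 151.9] [0.645 0.369 0.044] [0.658 0.377 0.   ]
[162.4 207.3] [0.516 0.383 0.044] [0.524 0.392 0.   ]
```

View pics/crop.png

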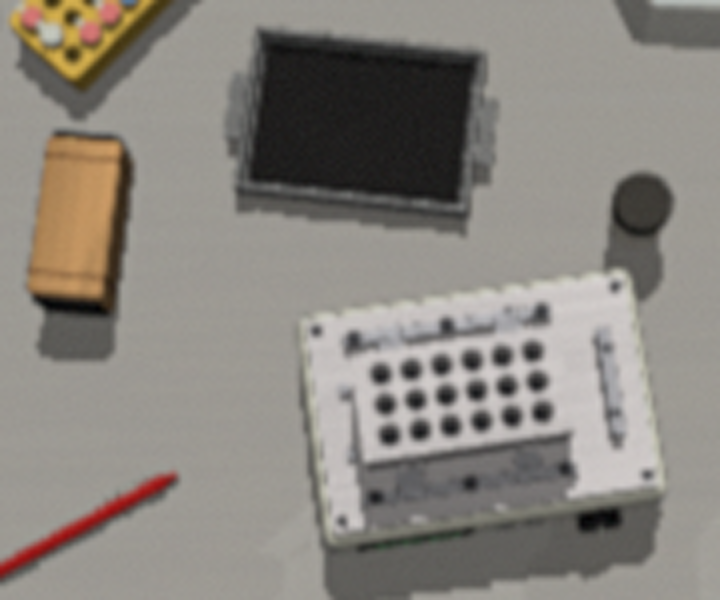

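The crop (offset (135,130), 4x) shows the tapping block's top at about (77,217), and the tray rim corners at (262,30),(485,55),(465,213),(238,190). The well grid runs from (381,373) to (542,411), and the deck screws are at (316,331),(616,286),(647,475),(341,521).

```bash
cat >> h.py <<'E'
def go(x,y,z,yaw=None):
    "shift (tool axes, 30 mm units) then spin (6 deg units) from the measured pose; yaw = world yaw of tool x, deg"
    s=arm.read_state(); R=Rn.from_rotvec(s["tool_rot"]).as_matrix(); p=np.array(s["tcp_pos"])
    y0=np.degrees(np.arctan2(R[1,0],R[0,0]))
    d=R.T@(np.array([x,y,z])-p)/.03
    sp=0 if yaw is None else -((yaw-y0+180)%360-180)/6
    print("t",s["time"],"tcp",p.round(4),"yaw",y0.round(2),"units",d.round(3),"spin",round(sp,3))
E
python3 - <<'E'
from h import *
cp=lambda u,v,z:ray("top",(u+.5)/4-.5+135,(v+.5)/4-.5+130,z)
def ln(P,name):print(name,np.mean(P,0).round(4),[ (np.degrees(np.arctan2(*(P[i]-P[j])[1::-1]))).round(1) for i,j in((0,1),(3,2),(0,3),(1,2))])
ln(np.array([cp(*q,.108) for q in((381,373),(533,351),(542,411),(390,435))]),"well")
ln(np.array([cp(*q,.06) for q in((316,331),(616,286),(647,475),(341,521))]),"shaker")
ln(np.array([cp(*q,.016) for q in((262,30),(485,55),(465,213),(238,190))]),"tray")
ln(np.array([cp(*q,.044) for q in((50,137),(122,140),(105,303),(30,293))]),"tap")
go(.25,.36,.26,172.5)
E
```

```text
well [0.4597 0.1877 0.108 ] [np.float64(97.9), np.float64(98.6), np.float64(8.3), np.float64(7.6)]
shaker [0.4608 0.1778 0.06  ] [np.float64(98.2), np.float64(98.1), np.float64(7.9), np.float64(7.8)]
tray [0.6327 0.2451 0.016 ] [np.float64(82.8), np.float64(83.6), np.float64(-7.3), np.float64(-7.4)]
tap [0.5696 0.4044 0.044 ] [np.float64(87.1), np.float64(81.9), np.float64(-5.0), np.float64(-4.1)]
t 0.45 tcp [0.1571 0.5531 0.2054] yaw 164.14 units [-4.736 -5.345 -1.821] spin -1.393
```

```bash
python3 -m jog '{"steps":[[-0.3,-0.9,-0.4,-0.5],[-0.6,-0.9,-0.4,-0.5],[-0.8,-0.9,-0.4,-0.4],[-0.8,-0.9,-0.4,0],[-0.8,-0.9,-0.2,0],[-0.8,-0.8,0,0],[-0.6,0,0,0],[0,0,0,0],[0,0,0,0]]}' 1
python3 - <<'E'
from h import *
go(.57,.404,.22,173)
E
```

```text
time: 1.35
tcp_pos: [0.2679, 0.3747, 0.2595]
tool_rot: [-0.205, -3.134, -0.0]
force: [0.0, -0.4, 0.6]
gripper_width: 0.094
grip_force: 0.0
t 1.35 tcp [0.2679 0.3747 0.2595] yaw 172.5 units [-9.858  2.284  1.309] spin -0.084
```

```bash
python3 -m jog '{"steps":[[-0.9,0.2,0,0],[-0.9,0.2,0,0],[-0.9,0.2,0,0],[-0.9,0.2,0,0],[-0.9,0.2,0,0],[-0.9,0.2,0,0],[-0.9,0.3,0.3,0],[-0.9,0.3,0.4,0],[-0.9,0.2,0.3,0],[-0.9,0.2,0.3,0],[-0.86,0.1,0,0],[0,0,0,0],[0,0,0,0]]}'
python3 - <<'E'
from h import *
w=arm.capture("wrist");cv2.imwrite("pics/w1.png",w)
c,f,R,t=K("wrist");print((-R.T@t).round(3),R.round(2).tolist())
for d in arm.search_frame("wrist","tapping_block"):print(d)
go(.57,.404,.12,173)
E
```

```text
time: 2.65
tcp_pos: [0.5691, 0.4056, 0.2196]
tool_rot: [-0.203, -3.133, 0.001]
force: [-0.4, -0.2, -0.0]
gripper_width: 0.0943
grip_force: 0.0
[0.505 0.413 0.399] [[0.13, 0.99, -0.0], [0.97, -0.13, 0.23], [0.22, -0.03, -0.97]]
{'rect': [251.6, 180.0, 39.2, 88.6], 'score': 0.83}
t 2.75 tcp [0.5688 0.4056 0.2206] yaw 172.64 units [-0.051 -0.048  3.353] spin -0.061
```

View pics/w1.png

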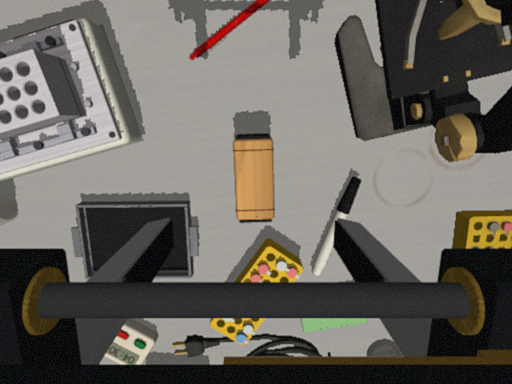

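The wrist view shows the block's top with corners at about (234,138),(272,138),(274,220),(236,221). The tray's near rim runs from (77,203) to (190,202), and the fingers straddle the block symmetrically.

```bash
python3 - <<'E'
from h import *
cal=K("wrist")
P=np.array([ray("wrist",*q,.044,cal) for q in((234,137),(272,137),(274,220),(236,221))])
print(P.round(4).tolist(),P.mean(0).round(4)); d=(P[2]+P[3]-P[0]-P[1]);print(np.degrees(np.arctan2(d[1],d[0])))
e=P[1]-P[0];print(np.degrees(np.arctan2(e[1],e[0]))-90)
T=np.array([ray("wrist",*q,.016,cal) for q in((77,203),(190,202))]);print(T.round(4))
e=T[1]-T[0];print(np.degrees(np.arctan2(e[1],e[0]))-90)
E
```

```text
[[0.5215, 0.3902, 0.044], [0.5268, 0.431, 0.044], [0.6206, 0.4224, 0.044], [0.6162, 0.3789, 0.044]] [0.5713 0.4056 0.044 ]
-6.027280282860295
-7.407345280541165
[[0.577  0.1862 0.016 ]
 [0.5935 0.3238 0.016 ]]
-6.878586304910826
```

```bash
python3 -m jog '{"steps":[[-0.08,-0.03,0.9,-0.1],[0,0,0.9,0],[0,0,0.9,0],[0,0,0.9,0],[0,0,0.9,0],[0,0,0.9,0],[0,0,0.9,0],[0,0,0.5,0],[0,0,0.3,0],[0,0,0,0],[0,0,0,0]]}'
python3 - <<'E'
from h import *
go(.571,.405,.004,173.5)
E
```

```text
time: 3.85
tcp_pos: [0.5734, 0.4041, 0.0089]
tool_rot: [0.187, 3.134, 0.002]
force: [0.5, 0.1, 0.6]
gripper_width: 0.0939
grip_force: 0.0
t 3.85 tcp [0.5734 0.4041 0.0089] yaw 173.15 units [0.082 0.02  0.164] spin -0.058
```

```bash
python3 -m jog '{"steps":[[0.05,0,0.12,0],[0,0,0,0]]}' && python3 -m jog '{"steps":[[0,0,0,0],[0,0,0,0],[0,0,0,0],[0,0,0,0],[0,0,0,0],[0,0,0,0],[0,0,0,0],[0,0,0,0]]}' -1 45
```

```text
time: 4.05
tcp_pos: [0.5715, 0.4039, 0.0047]
tool_rot: [0.188, 3.135, 0.001]
force: [-0.4, -0.8, -0.2]
gripper_width: 0.0942
grip_force: 0.0
time: 4.85
tcp_pos: [0.5712, 0.4037, 0.0038]
tool_rot: [0.188, 3.136, 0.0]
force: [-0.5, 0.2, 0.2]
gripper_width: 0.0436
grip_force: 44.9
```

```bash
python3 -m jog '{"steps":[[0,0,-0.3,0],[0,0,-0.6,0],[0,0,-0.9,0],[0,0,-0.9,0],[0,0,-0.9,0],[0,0,-0.9,0],[0,0,-0.5,0],[0,0,0,1],[0,0,0,1],[0,0,0,1],[0,0,0,1],[0,0,0,1],[0,0,0,1],[0,0,0,1],[0,0,0,1],[0,0,0,1],[0,0,0,1],[0,0,0,1],[0,0,0,1],[0,0,0,0.5]]}'
python3 - <<'E'
from h import *
go(.440,.326,.15,98.1)
E
```

```text
time: 6.85
tcp_pos: [0.5709, 0.4034, 0.1542]
tool_rot: [-2.062, -2.37, 0.0]
force: [0.3, -0.6, -0.7]
gripper_width: 0.0438
grip_force: 44.9
t 6.85 tcp [0.5709 0.4034 0.1542] yaw 97.97 units [-1.952 -4.68   0.142] spin -0.022
```

```bash
python3 -m jog '{"steps":[[-0.3,-0.7,0,0],[-0.4,-0.9,0,0],[-0.4,-0.9,0,0],[-0.4,-0.9,0,0],[-0.4,-0.9,0,0],[-0.05,-0.38,0,0],[0,0,0,0],[0,0,0,0]]}'
python3 - <<'E'
from h import *
w=arm.capture("wrist");b=arm.capture("side");cv2.imwrite("pics/w2.png",w)
cv2.imwrite("pics/s2.png",cv2.resize(b[140:290,190:370],None,fx=4,fy=4))
go(.440,.326,.076,98.1)
E
```

```text
time: 7.65
tcp_pos: [0.4415, 0.3265, 0.1546]
tool_rot: [2.057, 2.373, 0.003]
force: [-0.1, 0.1, -0.8]
gripper_width: 0.0435
grip_force: 44.9
t 7.75 tcp [0.4418 0.3266 0.1543] yaw 98.14 units [-0.011 -0.067  2.611] spin 0.007
```

View pics/w2.png

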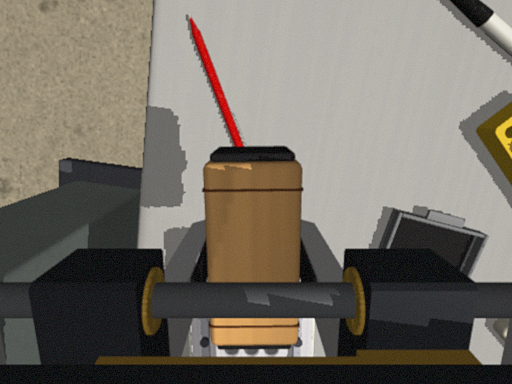

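The wrist view shows the tapping block held square, with its long axis in line with the well block behind the crossbar at (255,350). The pen is clear. Next I'll lower and approach.

```bash
python3 -m jog '{"steps":[[0,-0.06,0.6,0],[0,0,0.8,0],[0,0,0.8,0],[0,0,0.4,0],[-0.4,0,0,0],[-0.4,0,0,0],[0,0,0,0],[0,0,0,0]]}'
python3 - <<'E'
from h import *
go(.4597+.105*-.1409,.1877+.105*.99,.076,98.1)
cal=K("wrist")
E
```

```text
time: 8.55
tcp_pos: [0.4434, 0.3017, 0.0773]
tool_rot: [2.059, 2.371, 0.004]
force: [0.6, 0.1, -1.2]
gripper_width: 0.0436
grip_force: 44.9
t 8.55 tcp [0.4434 0.3017 0.0773] yaw 98.06 units [-0.339  0.004  0.043] spin -0.007
```

```bash
for i in 1; do :; done; python3 -m jog '{"steps":[[-0.1,0,0,0],[-0.1,0,0,0],[0,0,0,0]]}' | sed -n '1,2p;4p'; python3 -m jog '{"steps":[[-0.1,0,0,0],[0,0,0,0]]}'| sed -n '1,2p;4p'; python3 -m jog '{"steps":[[-0.1,0,0,0],[0,0,0,0]]}'| sed -n '1,2p;4p'; python3 -m jog '{"steps":[[-0.1,0,0,0],[0,0,0,0]]}'| sed -n '1,2p;4p'
```

```text
time: 8.85
tcp_pos: [0.443, 0.2957, 0.0761]
force: [1.1, 0.5, -1.7]
time: 9.05
tcp_pos: [0.4433, 0.2927, 0.0758]
force: [0.2, -0.4, -1.3]
time: 9.25
tcp_pos: [0.4437, 0.2908, 0.0759]
force: [-0.9, 4.0, -1.0]
time: 9.45
tcp_pos: [0.4437, 0.2904, 0.0762]
force: [-2.3, 10.6, -2.0]
```

Contact was at TCP y of about 0.291. The goal is about 20 mm further.

```bash
python3 -m jog '{"steps":[[-0.1,0,0,0],[-0.1,0,0,0],[-0.1,0,0,0]]}' | sed -n '1,2p;4p'; python3 -m jog '{"steps":[[-0.1,0,0,0],[-0.1,0,0,0],[0,0,0,0]]}'| sed -n '1,2p;4p;5,6p'
```

```text
time: 9.75
tcp_pos: [0.4449, 0.2828, 0.0764]
force: [-2.9, 14.3, -3.1]
time: 10.05
tcp_pos: [0.4462, 0.2723, 0.0759]
force: [0.1, 3.3, -0.7]
gripper_width: 0.0439
grip_force: 44.9
```

```bash
python3 -m jog '{"steps":[[0.4,0,0,0],[0.8,0,0,0],[0.8,0,-0.5,0],[0.5,0,-0.9,0],[0.5,0.6,-0.9,0],[0.3,0.8,0,0],[0.3,0.9,0,0],[0.3,0.9,0,0],[0.3,0.9,0,0],[0,0.2,0,0],[0,0,0,0]]}'|sed -n '1,2p'
python3 - <<'E'
from h import *
a=arm.capture("top");np.save("top2.npy",a)
cv2.imwrite("pics/crop2.png",cv2.resize(a[130:280,135:315],None,fx=4,fy=4,interpolation=cv2.INTER_CUBIC))
go(.571,.404,.15,173)
E
```

```text
time: 11.15
tcp_pos: [0.5563, 0.4148, 0.1439]
t 11.2 tcp [0.5554 0.4146 0.144 ] yaw 98.13 units [-0.423  0.464 -0.201] spin -12.479
```

View pics/crop2.png

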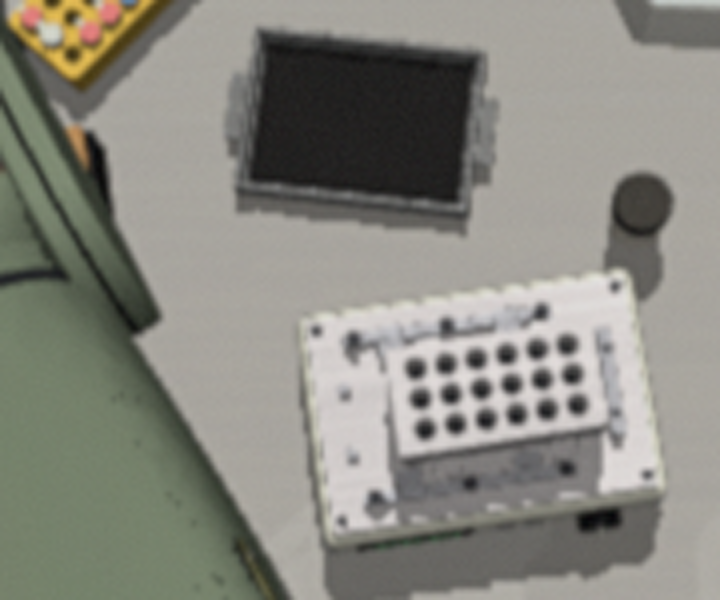

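The block has moved about 34 crop px to the right (415,368 against 381,373), and it is still square on the deck. I'll quantify this against the hooks and the stop.

```bash
python3 - <<'E'
from h import *
cp=lambda u,v,z:ray("top",(u+.5)/4-.5+135,(v+.5)/4-.5+130,z)
S=np.mean([cp(*q,.06) for q in((316,331),(616,286),(647,475),(341,521))],0)
C=np.mean([cp(*q,.06) for q in((303,322),(628,272),(662,490),(330,540))],0)
a=np.radians(8.1); ex=np.array([np.cos(a),np.sin(a)]);ey=np.array([-np.sin(a),np.cos(a)])
f=lambda P:np.round([(P[:2]-S[:2])@ex*1e3,(P[:2]-S[:2])@ey*1e3],1)
print("corners",f(C))
w0=np.mean([cp(*q,.108) for q in((381,373),(533,351),(542,411),(390,435))],0)
w1=np.mean([cp(*q,.108) for q in((415,368),(568,344),(578,404),(425,429))],0)
print("w0",f(w0),"w1",f(w1),w1)
for q in((352,340),(447,325),(541,312),(376,497),(470,483),(567,467)): print(q,f(cp(*q,.065)))
print("stop",f(cp(604.5,388,.07)),"pins",f(cp(345,394,.066)),f(cp(352,457,.066)))
E
```

```text
corners [-1.4 -0.2]
w0 [0.2 9.9] w1 [ 0.8 -8.5] [0.46277587 0.16950006 0.108     ]
(352, 340) [43.5 64.1]
(447, 325) [44.  11.7]
(541, 312) [ 43.5 -40.2]
(376, 497) [-42.9  63. ]
(470, 483) [-43.   12.1]
(567, 467) [-42.2 -40.8]
stop [ -3.6 -67.2] pins [14.5 71.8] [-19.8  72.7]
```

By this the block has slid about 18 mm. It sits about 20 mm past the hooks and 4 mm short of the stop, so it's clear. Next I'll lay the tapping block back.

```bash
python3 -m jog '{"steps":[[-0.4,0.45,0,-0.5],[0,0,0,-1],[0,0,0,-1],[0,0,0,-1],[0,0,0,-1],[0,0,0,-1],[0,0,0,-1],[0,0,0,-1],[0,0,0,-1],[0,0,0,-1],[0,0,0,-1],[0,0,0,-1],[0,0,0,-1],[0,0,0,0],[0,0,0,0]]}'|sed -n '1,2p'
python3 - <<'E'
from h import *
go(.571,.404,.004,173)
E
```

```text
time: 12.7
tcp_pos: [0.5703, 0.4049, 0.145]
t 12.7 tcp [0.5703 0.4049 0.145 ] yaw 173.03 units [-0.03  -0.024  4.7  ] spin 0.005
```

```bash
python3 -m jog '{"steps":[[0,0,0.8,0],[0,0,0.9,0],[0,0,0.9,0],[0,0,0.9,0],[0,0,0.6,0],[0,0,0.3,0],[0,0,0.15,0],[0,0,0.05,0],[0,0,0,0],[0,0,0,0]]}'
```

```text
time: 13.7
tcp_pos: [0.5722, 0.4057, 0.0084]
tool_rot: [0.188, 3.134, 0.002]
force: [-1.1, 0.2, -1.1]
gripper_width: 0.0439
grip_force: 44.9
```

```bash
python3 -m jog '{"steps":[[0,0,0.07,0],[0,0,0.04,0],[0,0,0,0]]}'; python3 -m jog '{"steps":[[0,0,0.03,0],[0,0,0,0]]}'|sed -n '1,2p;4p'
```

```text
time: 14.0
tcp_pos: [0.5715, 0.4053, 0.0038]
tool_rot: [0.188, 3.135, 0.001]
force: [0.7, 0.5, -0.6]
gripper_width: 0.0442
grip_force: 44.9
time: 14.2
tcp_pos: [0.5715, 0.4053, 0.0038]
force: [-1.3, -1.6, 5.7]
```

Contact with the bench. Releasing, then rising.

```bash
python3 -m jog '{"steps":[[0,0,0,0],[0,0,0,0],[0,0,0,0],[0,0,0,0],[0,0,0,0],[0,0,0,0]]}' 1|sed -n '2p;4,5p'; python3 -m jog '{"steps":[[0,0,-0.3,0],[0,0,-0.8,0],[0,0,-0.9,0],[0,0,-0.9,0],[0,0,-0.9,0],[0,0,-0.9,0],[0,0,-0.9,0],[0,0,-0.9,0],[0,0,-0.5,0],[0,0,0,0],[0,0,0,0]]}'|sed -n '1,2p'
python3 - <<'E'
from h import *
w=arm.capture("wrist");cv2.imwrite("pics/w3.png",w)
print(arm.search_frame("wrist","tapping_block"))
go(.4628,.1695,.22,98.1)
E
```

```text
tcp_pos: [0.5711, 0.4051, 0.0025]
force: [-0.0, -0.1, 0.5]
gripper_width: 0.0885
time: 15.9
tcp_pos: [0.5709, 0.405, 0.2121]
[{'rect': [252.0, 180.4, 42.3, 93.1], 'score': 0.83}]
t 16.0 tcp [0.5701 0.4045 0.2103] yaw 173.14 units [ 2.617 -8.206 -0.298] spin 12.506
```

View pics/w3.png

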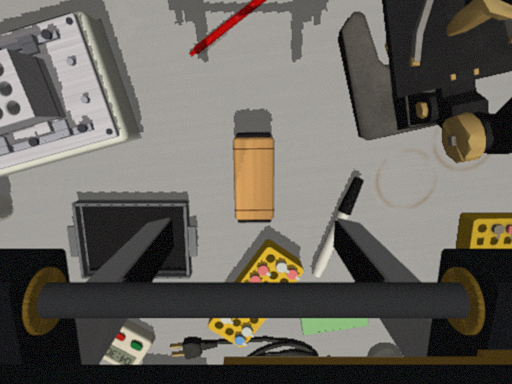

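The tapping block lies flat in its old place at (253,180), and the tray is undisturbed. Next I'll go over the well block.

```bash
python3 -m jog '{"steps":[[0.2,-0.6,-0.1,0],[0.3,-0.9,-0.1,0],[0.3,-0.9,-0.1,0],[0.3,-0.9,0,0],[0.3,-0.9,0,0],[0.3,-0.9,0,0],[0,0,0,0],[0,0,0,1],[0,0,0,1],[0,0,0,1],[0,0,0,1],[0,0,0,1],[0,0,0,1],[0,0,0,1],[0,0,0,1],[0,0,0,1],[0,0,0,1],[0,0,0,1],[0,0,0,1],[0,0,0,0.5]]}'|sed -n '1,2p;4p'
python3 - <<'E'
from h import *
go(.4628,.1695,.21,98.1);print(arm.read_state()["q"])
E
```

```text
time: 18.0
tcp_pos: [0.502, 0.2599, 0.2201]
force: [0.3, 0.6, -0.1]
t 18.0 tcp [0.502  0.2599 0.2201] yaw 97.99 units [-2.801 -1.711  0.342] spin -0.018
[3.24350095e-01 1.76251805e-01 1.54659761e+00 3.96138739e-04
 1.42096800e+00 1.84841618e-01]
```

```bash
python3 -m jog '{"steps":[[-0.5,-0.3,0,0],[-0.8,-0.5,0,0],[-0.8,-0.5,0,0],[-0.6,-0.4,0.2,0],[-0.1,0,0.14,0],[0,0,0,0],[0,0,0,0]]}'|sed -n '1,2p;4p'
python3 - <<'E'
from h import *
b=arm.capture("side");w=arm.capture("wrist");cv2.imwrite("pics/w4.png",cv2.resize(np.hstack([b,w]),(800,300)))
c=K("wrist");print(proj("wrist",(.4628,.1695,.108),c))
go(.4628,.1695,.08,98.1)
E
```

```text
time: 18.7
tcp_pos: [0.4641, 0.1697, 0.211]
force: [0.2, 0.3, 0.7]
[250.53452859 192.59695696]
t 18.8 tcp [0.4642 0.1698 0.2114] yaw 98.19 units [-0.006 -0.05   4.381] spin 0.016
```

View pics/w4.png

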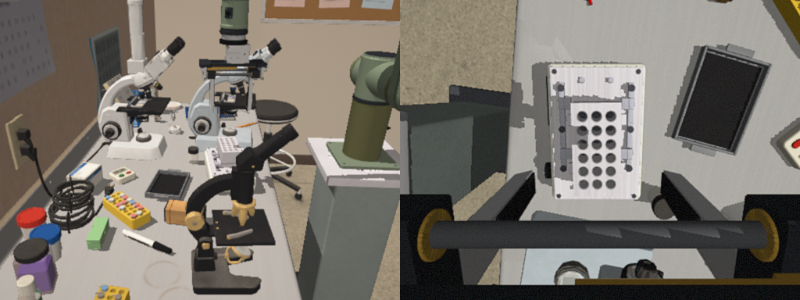

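The well grid centre shows at wrist pixel (251,192) and the model puts it at (250.5,192.6), so they agree. Descending.

```bash
python3 -m jog '{"steps":[[0,-0.05,0.7,0],[0,0,0.9,0],[0,0,0.9,0],[0,0,0.8,0],[0,0,0.5,0],[0,0,0.3,0],[0,0,0.15,0],[0,0,0,0],[0,0,0,0]]}'|sed -n '1,2p;4p'
python3 - <<'E'
from h import *
go(.4628,.1695,.08,98.1)
E
```

```text
time: 19.7
tcp_pos: [0.4631, 0.169, 0.0848]
force: [0.0, -0.0, -0.1]
t 19.7 tcp [0.4631 0.169  0.0848] yaw 98.15 units [ 0.017 -0.009  0.161] spin 0.008
```

```bash
python3 -m jog '{"steps":[[0,0,0.15,0],[0,0,0,0]]}'|sed -n '2p;4p'; python3 -m jog '{"steps":[[0,0,0,0],[0,0,0,0],[0,0,0,0],[0,0,0,0],[0,0,0,0],[0,0,0,0],[0,0,0,0]]}' -1 50
python3 -m jog '{"steps":[[0,0,-0.2,0],[0,0,-0.2,0],[0,0,-0.3,0],[0,0,0,0]]}'|sed -n '1,6p'
```

```text
tcp_pos: [0.4623, 0.1687, 0.0796]
force: [0.5, 0.1, 0.3]
time: 20.6
tcp_pos: [0.4624, 0.1687, 0.0795]
tool_rot: [2.058, 2.373, 0.0]
force: [0.5, 0.3, -0.4]
gripper_width: 0.0557
grip_force: 50.0
time: 21.0
tcp_pos: [0.4633, 0.169, 0.1019]
tool_rot: [2.057, 2.372, 0.003]
force: [0.2, -1.2, -5.1]
gripper_width: 0.0556
grip_force: 50.0
```

```bash
python3 -m jog '{"steps":[[0,0,-0.6,0],[0,0,-0.7,0],[0,0,-0.7,0],[0,0,-0.4,0],[0,0,0,0],[0,0,0,0]]}'|sed -n '1,2p;4p'
python3 - <<'E'
from h import *
c=K("wrist");w=arm.capture("wrist");np.save("w5.npy",w)
g=cv2.cvtColor(w,cv2.COLOR_BGR2GRAY)
r=arm.search_frame("wrist","storage_tray")[0];print(r)
x,y,ww,hh=r["rect"];x0,y0=int(x-ww/2-10),int(y-hh/2-10);x1,y1=int(x+ww/2+10),int(y+hh/2+10)
print(x0,y0,x1,y1)
cv2.imwrite("pics/w5.png",cv2.resize(w[max(y0,0):y1,max(x0,0):x1],None,fx=4,fy=4,interpolation=cv2.INTER_CUBIC)[:600,:800])
# predicted rim corners for two hypotheses
for T in((.6327,.2451),(.6349,.2489)):
    a=np.radians(-7)
    print([proj("wrist",(T[0]+np.cos(a)*i-np.sin(a)*j,T[1]+np.sin(a)*i+np.cos(a)*j,.016),c).round(1).tolist() for i,j in((-.05,-.069),(-.05,.069),(.05,.069),(.05,-.069))])
np.savez("c5.npz",R=c[2],t=c[3],f=c[1],cx=c[0]["cx"],cy=c[0]["cy"])
E
```

```text
time: 21.6
tcp_pos: [0.4618, 0.1686, 0.1719]
force: [-0.2, -0.6, -5.3]
{'rect': [433.1, 125.7, 146.1, 157.8], 'score': 0.72}
350 36 516 214
[[360.4, 183.2], [408.3, 47.0], [504.2, 75.7], [448.7, 207.0]]
[[363.2, 180.0], [411.6, 43.1], [507.6, 71.9], [451.7, 203.9]]
```

View pics/w5.png

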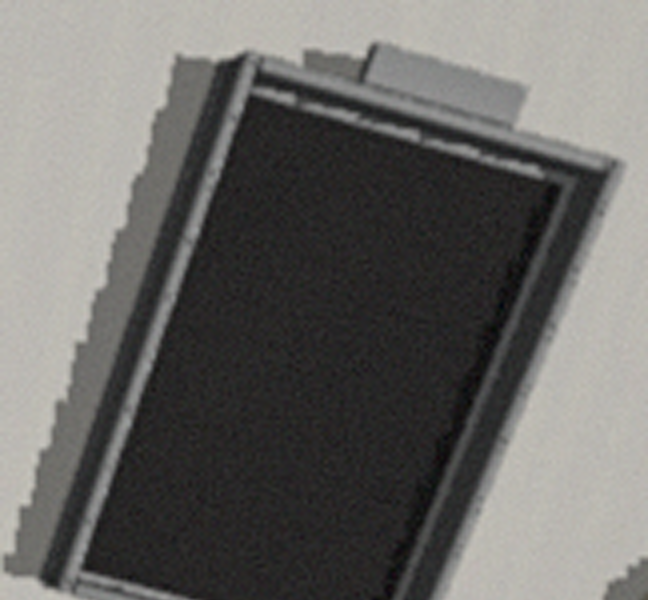

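The crop (offset (350,36), 4x) shows the tray rim corners at (250,55), (622,162) and (60,590). I'll turn those into a tray pose.

```bash
python3 - <<'E'
from h import *
d=np.load("c5.npz");cal=({"cx":float(d["cx"]),"cy":float(d["cy"])},float(d["f"]),d["R"],d["t"])
P=[ray("wrist",350+u/4-.375,36+v/4-.375,.016,cal) for u,v in((250,55),(622,162),(60,590))]
print(np.round(P,4).tolist(),((P[1]+P[2])/2).round(4))
e=P[0]-P[2];print(np.degrees(np.arctan2(e[1],e[0]))-90,np.linalg.norm(e),np.linalg.norm(P[1]-P[0]))
go(.6335,.2460,.15,83)
E
```

```text
[[0.5956, 0.3181, 0.016], [0.6918, 0.3072, 0.016], [0.579, 0.1834, 0.016]] [0.6354 0.2453 0.016 ]
-7.0103076023326025 0.1357639007762276 0.09677827050761965
t 21.7 tcp [0.461  0.1685 0.1709] yaw 98.14 units [1.744 6.059 0.68 ] spin 2.523
```

```bash
python3 -m jog '{"steps":[[0.1,0.3,0,0.5],[0,0,0,1],[0,0,0,1]]}' >/dev/null; python3 - <<'E'
from h import *
go(.634,.246,.15,83)
E
```

```text
t 22.0 tcp [0.4699 0.1728 0.1709] yaw 82.9 units [3.097 5.129 0.679] spin -0.017
```

```bash
python3 -m jog '{"steps":[[0.2,0.4,0,0],[0.4,0.7,0,0],[0.5,0.8,0,0],[0.5,0.8,0,0],[0.5,0.8,0,0],[0.5,0.8,0.2,0],[0.4,0.6,0.3,0],[0.1,0.2,0.2,0],[0,0,0,0],[0,0,0,0]]}'|sed -n '1,2p'; python3 - <<'E'
from h import *
go(.634,.246,.0255,83)
E
```

```text
time: 23.0
tcp_pos: [0.6322, 0.2465, 0.15]
t 23.0 tcp [0.6322 0.2465 0.15  ] yaw 83.14 units [-0.005  0.074  4.15 ] spin 0.023
```

```bash
python3 -m jog '{"steps":[[0,0.07,0.5,0],[0,0,0.8,0],[0,0,0.8,0],[0,0,0.7,0],[0,0,0.5,0],[0,0,0.3,0],[0,0,0.2,0],[0,0,0,0],[0,0,0,0]]}'|sed -n '2p;4p';python3 -m jog '{"steps":[[0,0,0.1,0],[0,0,0.1,0],[0,0,0.1,0],[0,0,0,0]]}'|sed -n '2p;4p'; python3 - <<'E'
from h import *
go(.634,.246,.0235,83)
E
```

```text
tcp_pos: [0.6367, 0.247, 0.0385]
force: [1.0, 0.3, -4.5]
tcp_pos: [0.6352, 0.2466, 0.0278]
force: [0.2, -0.2, -5.0]
t 24.3 tcp [0.6352 0.2466 0.0278] yaw 83.14 units [-0.026 -0.038  0.142] spin 0.023
```

```bash
python3 -m jog '{"steps":[[0,-0.03,0.08,0],[0,0,0.04,0],[0,0,0,0]]}'|sed -n '2p;4p';python3 -m jog '{"steps":[[0,0,0.04,0],[0,0,0,0]]}'|sed -n '2p;4p'
```

```text
tcp_pos: [0.6346, 0.2468, 0.0245]
force: [0.2, 0.8, -5.2]
tcp_pos: [0.635, 0.2469, 0.0237]
force: [0.7, 0.6, -5.4]
```

```bash
python3 -m jog '{"steps":[[0,0,0.04,0],[0,0,0,0]]}'|sed -n '2p;4p';python3 -m jog '{"steps":[[0,0,0.03,0],[0,0,0,0]]}'|sed -n '2p;4p'
```

```text
tcp_pos: [0.6351, 0.2469, 0.0236]
force: [-3.0, -2.2, 1.4]
tcp_pos: [0.6351, 0.2469, 0.0235]
force: [-5.3, -1.3, 7.1]
```

Seated on the tray floor. Releasing and rising.

```bash
python3 -m jog '{"steps":[[0,0,-0.03,0],[0,0,0,0],[0,0,0,0],[0,0,0,0],[0,0,0,0],[0,0,0,0],[0,0,0,0]]}' 1|sed -n '2p;4,5p'; python3 -m jog '{"steps":[[0,0,-0.3,0],[0,0,-0.8,0],[0,0,-0.9,0],[0,0,-0.9,0],[0,0,-0.9,0],[0,0,-0.9,0],[0,0,-0.9,0],[0,0,-0.9,0],[0,0,0,0],[0,0,0,0]]}'|sed -n '1,2p;4p'
python3 - <<'E'
from h import *
w=arm.capture("wrist");b=arm.capture("top")
cv2.imwrite("pics/f.png",cv2.resize(np.hstack([w,b]),(800,300)))
E
```

```text
tcp_pos: [0.6349, 0.2469, 0.0223]
force: [-0.4, -0.8, -0.4]
gripper_width: 0.0941
time: 26.9
tcp_pos: [0.6352, 0.247, 0.2181]
force: [-0.6, 0.4, -0.4]
```

View pics/f.png

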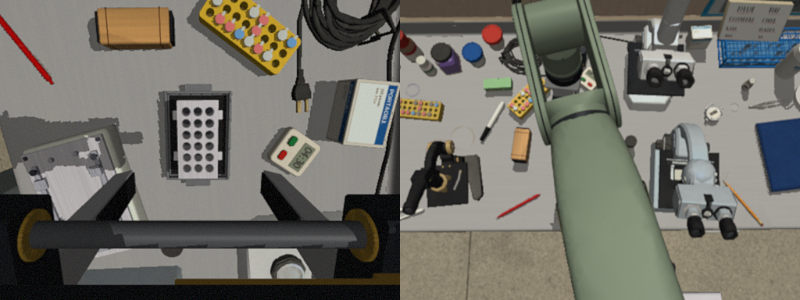

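The wrist view shows the well block flat inside the tray, with the well grid at (199,135) and dark floor all round. The tapping block lies flat at (135,27), and the pen and tub haven't moved. Handing in.

```bash
python3 -c "
from cell import arm
print(arm.hand_in())"
```

```text
the job is handed in; nothing more can be done
None
```

The job is handed in (no verdict was shown): I tapped the well block about 18 mm clear of the hooks, laid the tapping block flat where it had been, and set the well block flat in the storage tray, about 27 s in on the robot's clock.

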